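# Tare the sample tray on the bench scale and add the vial

## Task

Slide the empty sample tray lengthwise under the lip of the dock on the bench scale's pan until it is fully home against the stop, and let go of it. Then tare the scale: hold the blue tare key down with a light, steady push of about 5 newtons for two seconds, feeling for the key because its height differs from day to day. Finally stand the red-capped vial upright in the tray, on the tray's centre line, leaving the tray home, the key released and the white-capped vial where it is; be gentle throughout, the scale must never be loaded with more than 20 newtons nor the key with more than 10.

Things in the scene. Friction and masses are not known exactly. Their poses are not given: they have to be found in the camera images.
- scale: White bench scale, case 165 x 110 mm, 34 mm high, fixed to the worktop. Origin on the worktop under the case; +x points from the front (display, key) to the dock at the pan's far end, +y to the key's side, +z up. Flat steel pan, top at z = 58 mm, sprung (gives 1 mm for every 4 N, at most 5 mm), from x = -28 to +80 mm and y = -48 to +48 mm.
- dock_home (a point): Where the tray's centre is when fully home (24, 0, 63 mm in the scale's frame; same axes). From this point: stop face at x = +50 mm; cheeks 50 mm apart, x = +28 to +50; their flared mouths begin at x = +14, 61 mm apart, 10 mm high; lip over the cheeks, x = +28 to +50, its underside 16 mm and top 20 mm above the pan. The dock is open to -x.
- key_foot (a point): Point on the case's top, 34 mm above the worktop, straight under the middle of the round blue tare key (23 mm across). The key's top, when not pressed, is anywhere from 8 to 22 mm above this point; that height is not reported: feel for it.
- tare_key (a joint): How far the tare key is pressed down, in m: 0 released, 0.010 hard stop. A spring of 1.5 N per mm (5 N at 0.0033). The scale tares when the key is held between 3 and 8 N (0.002 to 0.0053) without a break for 1 s; beyond 12 N (0.008) it is overloaded. The stem that sets its height does not yield.
- tray_c (a point): Open aluminium sample tray, outside 45 x 100 x 10 mm (its own x, y, z), walls 2 mm, floor 2 mm, 0.12 kg, loose; clear of its neighbours at its long sides. The point is its centre, half-way up (5 mm above its underside). Either end may go into the dock. Take it across its 45 mm width at the middle.
- vial_c (a point): Brown vial with a red cap, 27 mm across, 45 mm high, about 60 g, standing loose. The point is its centre, half-way up (22.5 mm above its underside); z is its upright axis. It is the one to be weighed; it trades places with the white-capped vial. A cream label printer, 144 mm high, stands between these places and the robot's middle.
- spare_c (a point): Brown vial with a white cap, same size, a bystander; the point is its centre, half-way up.

How it is judged:
By the outcome, as a careful person would: the job done as asked, in the order asked, and still so for the second after the job is handed in, with the robot touching nothing.
It also fails if it takes over 72 s, if anything falls off the work surface, if the arm or the gripper's body presses on something with over 40 N, if the wrist force passes 120 N, or if a joint passes its speed limit or range.

## Robot

A 7-joint arm with a two-finger parallel gripper is mounted at the origin on a cart in front of the work surface, level with it; the furniture and walls round the work are solid. World frame = base frame: x ahead of the robot, y to its left, z up, the work surface at z = 0. Lengths are in m, angles in rad, forces in N, time in s.
With the tool pointing down it reaches from about 0.35 to 0.9 m from the base axis. Payload 19.9 kg.
Tool frame: the origin (TCP) lies at the very end of the fingers, on their centre line; the grasp point (between the pads) lies 19 mm behind it; z points along the fingers, y is the direction in which the jaws open and shut (so a half turn about z gives the same grasp; the last joint's range is limited). The gripper opens to 94 mm and grips with 3 to 60 N. Pads are 16 mm wide; open, the fingers measure 119 mm over their backs; the gripper's body (75 mm by 177 mm) begins 78 mm behind the grasp point.
Start: joints at [-1.371, 0.417, -0.01, 1.614, 0.005, 1.111, -0.053], TCP at [0.15, 0.607, 0.205] pointing down, gripper open.
Joint ranges: [-2.81, 2.81], [-0.39, 2.02], [-1.27, 1.25], [0.06, 2.57], [-1.19, 4.33], [0.19, 2], [-2.82, 2.82]. Speed limits (rad/s): [1.89, 1.89, 2.39, 2.39, 3.01, 3.01, 3.01].

## Interface

Orientations are given as a 3x3 rotation matrix whose columns are the frame's x, y, z axes.
In Python, from workcell import readout, camera, calibration, sign_off gives the robot as it stands. The module is installed in compiled form; this text tells all that it offers.
- The arm moves only by the tool send_rows, never from a script. Its argument "moves" is a list of rows, each an object with "dp": the shift along the world's x, y, z in mm, a list of three; "rot": the turn, a rotation vector about the world's x, y, z in rad, a list of three; "jaw": the opening, from 0 (shut) to 1 (fully open). A call has 1 to 20 rows; each row is the pose to reach, as a shift and turn from the pose commanded when the call began; what a row does not reach only later rows make up. A row lasts 1/8 s, in which the tool goes at most 62.5 mm and 10.7 degrees, less where a joint would pass 70% of its speed; a pose out of reach is approached as far as the arm can. A call with a gripper value outside its range is refused whole. The fingers move at their own pace and stop on an object; "newtons" is the grip in N (left out, the last holds). Time passes only in rows, so rows that repeat a pose let the fingers close. It gives the time, the measured TCP pose, the force and the opening at its end, in the units of the state.
- readout.observe(): the state, without advancing time (a new reading comes with each control period).
- camera(name): name is "scene" or "top" or "wrist"; returns (picture, depth): 480x640x3 uint8, red, green, blue; 480x640 float32, m along the optical axis (not along the pixel's ray), 0 where there is no reading.
- calibration(name): a dict with "camera_matrix" (3x3 intrinsics, pixels), "T" (4x4, takes a point from camera to world coordinates). Camera axes: x right, y up, looking along -z (the intrinsics and any distortion apply to the point x, -y, -z); pixel columns grow to the right and rows downward; lengths in m; the calibration is good to about 2 mm. A picture is of the moment at which its call begins: read the wrist's pose just before it. calibration takes no time and is no camera call; for the wrist camera it gives the pose at the moment of the call.
- sign_off(): hands the job in, once; it reports no verdict.
The state is a dict: "clock": time; "joint_pos": joint angles; "dq": joint speeds; "tau": joint torques, N m; "eef_pos": TCP position; "eef_rot": TCP orientation; "force": force on the tool from outside, world axes, zero at the start; "wrist_torque": the same for the moment, N m; "grip_width": finger opening in m.
Only numpy, scipy, OpenCV 4.12 (cv2) and the standard library are available. Lean on these libraries where they do the work, as an engineer would, in place of code of your own. Each camera call takes 0.05 s, during which the arm holds its last target.

## Working session

There is one attempt and no reset: what is moved stays moved. The work goes in short steps, Python scripts to look and compute and a tool call to move; the robot and the scene stay as the last step left them, time stands still between calls to the robot, and variables do not carry over. Pictures are saved under pics/ and viewed, and the job is handed in when it is done.

Besides the shell and the picture viewer there is one more tool, called after ">>>" in YAML: its name, and indented under it one key for each argument. send_rows: Moves the arm, as the interface text tells. Its arguments: {"type":"object","properties":{"moves":{"type":"array","items":{"type":"object","properties":{"dp":{"type":"array","items":{"type":"number"}},"rot":{"type":"array","items":{"type":"number"}},"jaw":{"type":"number"}}}},"newtons":{"type":"number"}},"required":["moves"]}

```bash
mkdir -p pics; cat > h.py <<'E'
import numpy as np, cv2
from workcell import readout, camera, calibration, sign_off
def snap(n,f):
    c=calibration(n); p,d=camera(n); cv2.imwrite('pics/'+f+'.png',p[:,:,::-1]); np.savez('pics/'+f+'.npz',p=p,d=d,K=c['camera_matrix'],T=c['T'],**({'dist':c['distortion']} if 'distortion' in c else {})); return p,d,c
def pts(d,K,T):
    v,u=np.mgrid[0:d.shape[0],0:d.shape[1]]
    x=(u-K[0,2])/K[0,0]*d; y=(v-K[1,2])/K[1,1]*d
    P=np.stack([x,-y,-d,np.ones_like(d)],-1)@T.T
    P=P[...,:3]; P[d<=0]=np.nan; return P
def ray(u,v,z,K,T):
    r=T[:3,:3]@np.array([(u-K[0,2])/K[0,0],-(v-K[1,2])/K[1,1],-1]); o=T[:3,3]
    return o+r*(z-o[2])/r[2]
def st():
    s=readout.observe(); print({k:np.round(s[k],4).tolist() for k in ('clock','eef_pos','eef_rot','force','grip_width','joint_pos')}); return s
E
python3 - <<'E'
from h import *
st()
for n in('scene','top','wrist'):
    p,d,c=snap(n,n+'0'); print(n,c.keys(),c['camera_matrix'],np.round(c['T'],3))
E
```

```text
{'clock': 0.0, 'eef_pos': [0.1496, 0.6065, 0.2048], 'eef_rot': [[-0.9709, 0.2395, -0.0002], [0.2395, 0.9709, -0.0012], [-0.0001, -0.0012, -1.0]], 'force': [0.074, 0.6829, 0.5137], 'grip_width': 0.0941, 'joint_pos': [-1.3705, 0.418, -0.0103, 1.6141, 0.0047, 1.1107, -0.053]}
scene dict_keys(['camera_matrix', 'T']) [[606.18550201   0.         319.22903342]
 [  0.         606.18550201 241.58122633]
 [  0.           0.           1.        ]] [[-0.847 -0.26   0.465  0.895]
 [ 0.532 -0.39   0.751  0.962]
 [-0.014  0.883  0.469  0.476]
 [ 0.     0.     0.     1.   ]]
top dict_keys(['camera_matrix', 'T']) [[599.60909892   0.         313.39652678]
 [  0.         599.60909892 232.63334028]
 [  0.           0.           1.        ]] [[-0.015  0.995 -0.097  0.433]
 [-1.    -0.015 -0.004  0.315]
 [-0.005  0.097  0.995  0.936]
 [ 0.     0.     0.     1.   ]]
wrist dict_keys(['camera_matrix', 'T']) [[401.64284213   0.         320.03726906]
 [  0.         401.64284213 236.68178184]
 [  0.           0.           1.        ]] [[ 0.239 -0.937 -0.254  0.076]
 [ 0.971  0.23   0.063  0.624]
 [-0.001 -0.262  0.965  0.384]
 [ 0.     0.     0.     1.   ]]
```

View pics/scene0.png

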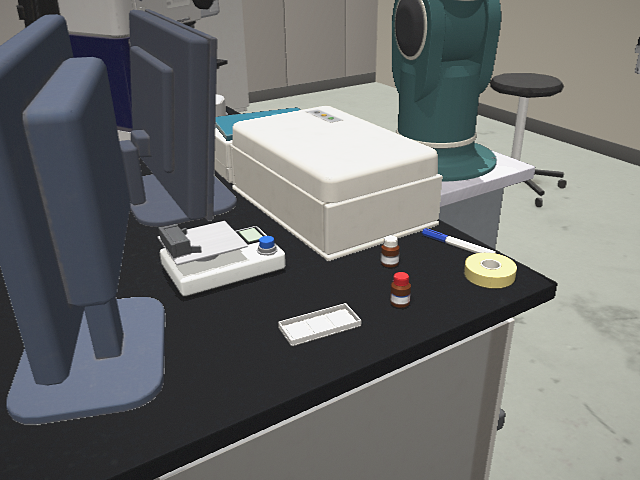

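View pics/top0.png

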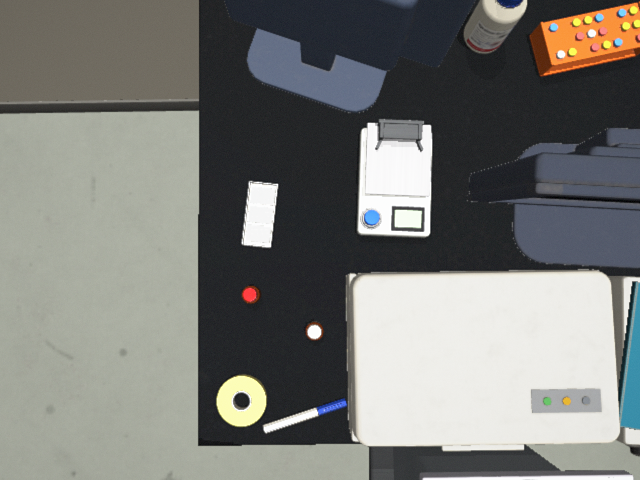

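View pics/wrist0.png

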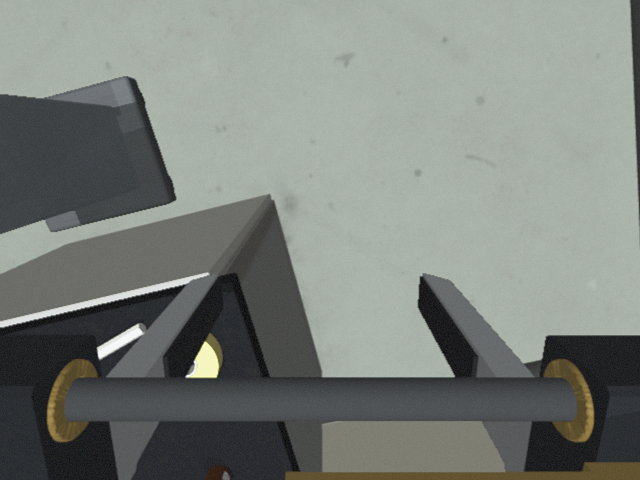

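The scene view shows the scale (~225,255) with its dock at the far end and blue key (267,243), the tray (320,324), the red vial (401,290) and the white vial (390,252). In the top view: scale (395,180), key (371,217), tray (260,214), red vial (250,295), white vial (314,331), and the dock toward +x. The wrist view sees only the floor and the desk's edge.

```bash
python3 - <<'E'
from h import *
for n in('top','scene'):
    z=np.load(f'pics/{n}0.npz'); P=pts(z['d'],z['K'],z['T']); p=z['p'].astype(int)
    hsv=cv2.cvtColor(z['p'],cv2.COLOR_RGB2HSV)
    print(n)
    red=((hsv[...,0]<8)|(hsv[...,0]>172))&(hsv[...,1]>180)&(hsv[...,2]>120)
    blue=(hsv[...,0]>100)&(hsv[...,0]<125)&(hsv[...,1]>170)&(hsv[...,2]>100)
    for nm,m in(('red',red),('blue',blue)):
        k,l,s,c=cv2.connectedComponentsWithStats(m.astype(np.uint8))
        for i in range(1,k):
            if s[i,4]>40: q=P[l==i]; print(nm,s[i].tolist(),c[i].round(1),np.nanmedian(q,0).round(4),'zmax',np.nanpercentile(q[:,2],[50,95]).round(4))
z=np.load('pics/top0.npz'); K,T=z['K'],z['T'];P=pts(z['d'],K,T)
g=P[...,2]
print('table z',np.nanmedian(g[300:320,205:235]))
# white objects
gray=z['p'].min(2)
for nm,(u0,v0,u1,v1,h) in {'tray':(232,172,290,258,.010),'case':(345,112,445,245,.034),'spare':(300,318,330,345,.045),'redv':(238,282,262,308,.045)}.items():
    m=(g[v0:v1,u0:u1]>0.006).astype(np.uint8) if nm!='case' else (g[v0:v1,u0:u1]>.02).astype(np.uint8)
    cs,_=cv2.findContours(m,cv2.RETR_EXTERNAL,cv2.CHAIN_APPROX_NONE); c=max(cs,key=cv2.contourArea)
    (cx,cy),wh,a=cv2.minAreaRect(c); bp=cv2.boxPoints(((cx,cy),wh,a))+[u0,v0]
    print(nm,cx+u0,cy+v0,wh,a, ray(cx+u0,cy+v0,h,K,T).round(4)); print(np.array([ray(*b,h,K,T)[:2] for b in bp]).round(4).tolist(), 'maxz',np.nanpercentile(g[v0:v1,u0:u1],99))
big=cv2.resize(z['p'][105:255,230:450],None,fx=3.5,fy=3.5,interpolation=cv2.INTER_CUBIC); cv2.imwrite('pics/topcrop.png',big[:,:,::-1])
s=np.load('pics/scene0.npz');big=cv2.resize(s['p'][200:350,130:420],None,fx=2.7,fy=2.7,interpolation=cv2.INTER_CUBIC); cv2.imwrite('pics/scenecrop.png',big[:,:,::-1])
E
```

```text
top
red [242, 287, 15, 15, 157] [248.8 293.8] [0.4304 0.4155 0.0444] zmax [0.0444 0.0469]
blue [317, 399, 30, 15, 117] [331.1 404.7] [0.2627 0.2958 0.0093] zmax [0.0093 0.0132]
scene
red [394, 276, 15, 10, 103] [400.9 281.2] [0.4326 0.4241 0.0405] zmax [0.0405 0.0454]
blue [422, 230, 26, 11, 90] [434.  234.8] [0.2599 0.3001 0.009 ] zmax [0.009  0.0122]
blue [259, 236, 15, 13, 156] [266.1 241.7] [0.5404 0.2385 0.0529] zmax [0.0529 0.0554]
table z 8.292738006632216e-05
tray 259.5175189971924 213.8481788635254 (29.267358779907227, 63.92205047607422) 6.581944942474365 [0.5542 0.4021 0.01  ]
[[0.5076, 0.4306], [0.6072, 0.4188], [0.6012, 0.3733], [0.5017, 0.3856]] maxz 0.011017117474119664
case 395.0296936035156 177.13895416259766 (72.50862884521484, 116.13786315917969) 1.9749339818954468 [0.6043 0.1928 0.034 ]
[[0.5182, 0.253], [0.6977, 0.2429], [0.6919, 0.1315], [0.5128, 0.1437]] maxz 0.08077917753154895
spare 314.5 330.0 (18.0, 17.0) 90.0 [0.3762 0.319  0.045 ]
[[0.3895, 0.3313], [0.3891, 0.3063], [0.363, 0.3067], [0.3633, 0.3316]] maxz 0.047053605369321086
redv 251.0 294.5 (17.0, 18.0) 90.0 [0.4295 0.4122 0.045 ]
[[0.4422, 0.4254], [0.4418, 0.3988], [0.4168, 0.3989], [0.4172, 0.4255]] maxz 0.04702124925610995
```

View pics/topcrop.png

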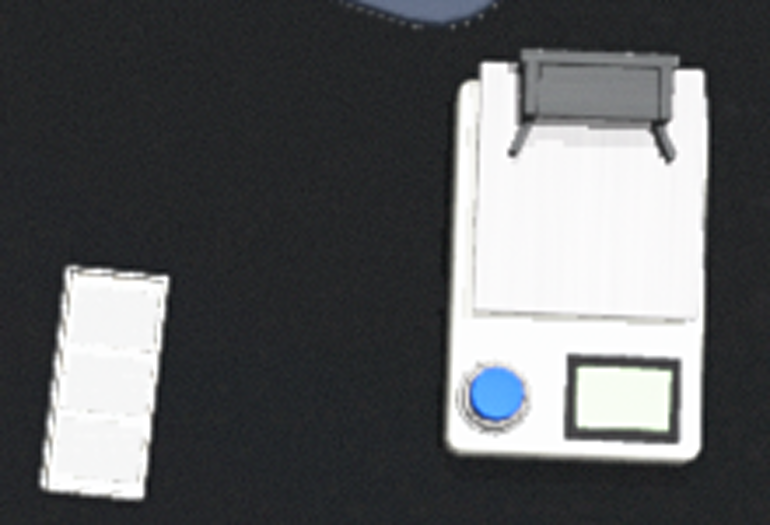

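View pics/scenecrop.png

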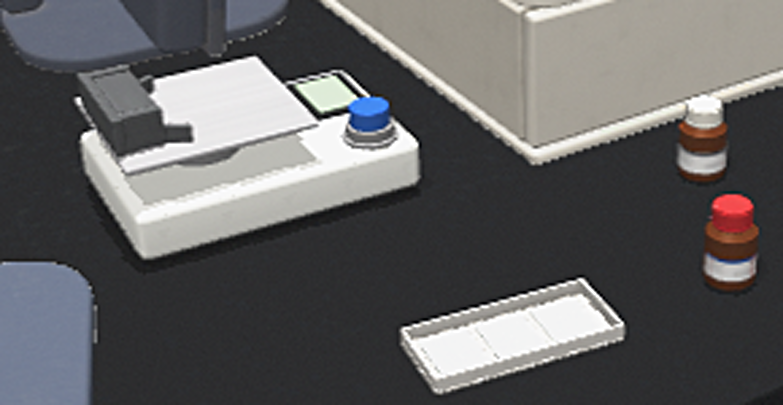

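```bash
python3 - <<'E'
from h import *
z=np.load('pics/top0.npz'); K,T=z['K'],z['T'];P=pts(z['d'],K,T);g=P[...,2]
# obstacles grid: max z in 5cm cells of world
ok=np.isfinite(g)
s=np.load('pics/scene0.npz');S=pts(s['d'],s['K'],s['T'])
A=np.concatenate([P[ok],S[np.isfinite(S[...,2])]])
print('maxz cm; cols y from .50 down to -.15 step .05; rows x')
for x in np.arange(.85,.2,-.05):
    print(round(x,2),[int(100*np.nanmax(q[:,2])) if len(q:=A[(abs(A[:,0]-x)<.025)&(abs(A[:,1]-y)<.025)&(A[:,2]<.8)]) else -1 for y in np.arange(.5,-.16,-.05)])
# pan mask
m=(abs(g-.058)<.008)&(z['p'].min(2)>200)
m[:, :345]=0;m[:,445:]=0;m[:112]=0;m[235:]=0
print('pan z',np.median(g[m]))
ed=[]
def fit(axis,rng,side):
    out=[]
    for r in rng:
        l=np.where(m[r] if axis=='row' else m[:,r])[0]
        if len(l)>5:
            e=l[0]-.5 if side==0 else l[-1]+.5
            out.append(ray(e,r,.058,K,T)[:2] if axis=='row' else ray(r,e,.058,K,T)[:2])
    out=np.array(out); 
    vx,vy,x0,y0=cv2.fitLine(out.astype(np.float32),cv2.DIST_HUBER,0,.001,.001).ravel()
    print(axis,side,len(out),'dir deg',np.degrees(np.arctan2(vy,vx)).round(2),'pt',np.round([x0,y0],4)); return np.array([x0,y0]),np.array([vx,vy])
fit('row',range(140,190),0);fit('row',range(140,190),1);fit('col',range(372,425),1)
# dock dark
p=z['p'].astype(int)
dk=(abs(p.sum(2)/3-80)<40)&(g>.055); dk[:,:345]=0;dk[:,445:]=0;dk[:112]=0;dk[160:]=0
q=P[dk]; print('dock',len(q),np.nanmin(q,0),np.nanmax(q,0),np.nanmedian(q,0))
hsv=cv2.cvtColor(z['p'],cv2.COLOR_RGB2HSV)
b=(hsv[...,0]>98)&(hsv[...,0]<122)&(hsv[...,1]>150)&(hsv[...,2]>100);b[:,:345]=0;b[:,445:]=0
ys,xs=np.where(b);print(len(xs),xs.mean(),ys.mean(),xs.min(),xs.max(),ys.min(),ys.max(),np.nanmedian(P[b],0),ray((xs.min()+xs.max())/2,(ys.min()+ys.max())/2,.054,K,T))
E
```

```text
maxz cm; cols y from .50 down to -.15 step .05; rows x
0.85 [23, 37, 38, 38, 38, 1, -1, -1, 0, 15, 13, 5, 5, 5]
0.8 [0, 33, 34, 38, 38, 38, 38, 38, 0, 16, 13, 5, 5, 5]
0.75 [0, 0, 1, 34, 34, 37, 38, 38, 0, 0, 0, 5, 0, 0]
0.7 [0, 0, 0, 0, 1, 6, 32, 8, 0, 0, 0, 0, 0, 0]
0.65 [0, 0, 0, 0, 0, 6, 8, 8, 0, 0, 1, 1, 13, 13]
0.6 [0, 0, 1, 1, 0, 6, 6, 6, 30, 27, 27, 27, 27, 27]
0.55 [0, 1, 1, 0, 0, 5, 6, 6, 32, 32, 32, 32, 32, 32]
0.5 [0, 1, 1, 0, 0, 4, 3, 3, 0, 32, 32, 32, 32, 32]
0.45 [0, 4, 4, 0, 8, 14, 14, 14, 14, 14, 14, 14, 13, 10]
0.4 [0, 4, 4, 4, 9, 14, 14, 14, 14, 14, 14, 14, 13, 10]
0.35 [0, 0, 0, 4, 9, 14, 14, 14, 14, 14, 14, 14, 13, 10]
0.3 [0, 2, 2, 0, 9, 14, 14, 14, 14, 14, 14, 14, 13, 9]
0.25 [0, 2, 2, 1, 10, 14, 14, 14, 14, 14, 14, 14, 10, 8]
pan z 0.05830569730483631
row 0 50 dir deg -4.03 pt [0.6195 0.2393]
row 1 50 dir deg -3.57 pt [0.612  0.1439]
col 1 53 dir deg 86.56 pt [0.5736 0.1924]
dock 279 [0.6381414  0.1556827  0.05609618] [0.68279839 0.22387886 0.08323233] [0.66516421 0.19703104 0.07782298]
173 369.8323699421965 228.03468208092485 345 378 211 406 [0.53990296 0.23270647 0.0536271 ] [0.40684762 0.24985325 0.054     ]
```

```bash
python3 - <<'E'
from h import *
A=[]
for n in('top','scene'):
    z=np.load(f'pics/{n}0.npz'); P=pts(z['d'],z['K'],z['T']);A.append(P[np.isfinite(P[...,2])])
    Q=A[-1]
    for nm,q in (('right',Q[(Q[:,0]>.5)&(Q[:,0]<.66)&(Q[:,1]<.145)&(Q[:,2]>.09)&(Q[:,2]<.6)]),('back',Q[(Q[:,0]>.66)&(Q[:,0]<.8)&(Q[:,1]>.05)&(Q[:,1]<.4)&(Q[:,2]>.09)&(Q[:,2]<.6)])):
        print(n,nm,len(q))
        if nm=='right':
          for z0 in np.arange(.1,.4,.04):
            r=q[abs(q[:,2]-z0)<.02]
            if len(r): print(round(z0,2),len(r),'x',r[:,0].min().round(3),r[:,0].max().round(3),'y',np.percentile(r[:,1],[98,100]).round(3))
        else:
          for y0 in np.arange(.1,.4,.04):
            r=q[abs(q[:,1]-y0)<.02]
            if len(r): print(round(y0,2),len(r),'x',np.percentile(r[:,0],[0,2,50]).round(3),'z',r[:,2].min().round(3),r[:,2].max().round(3))
E
```

```text
top right 8138
0.1 495 x 0.55 0.654 y [0.086 0.087]
0.14 910 x 0.549 0.652 y [0.086 0.087]
0.18 325 x 0.544 0.601 y [0.087 0.087]
0.22 411 x 0.539 0.601 y [0.087 0.088]
0.26 989 x 0.534 0.595 y [0.087 0.088]
0.3 718 x 0.523 0.577 y [0.088 0.088]
0.34 4290 x 0.524 0.574 y [0.084 0.088]
top back 11244
0.14 1392 x [0.747 0.748 0.75 ] z 0.108 0.307
0.18 1773 x [0.753 0.754 0.76 ] z 0.107 0.296
0.22 2076 x [0.726 0.727 0.731] z 0.15 0.34
0.26 2156 x [0.735 0.736 0.742] z 0.15 0.332
0.3 1679 x [0.749 0.75  0.757] z 0.091 0.308
0.34 1270 x [0.764 0.765 0.771] z 0.152 0.28
0.38 898 x [0.778 0.779 0.786] z 0.151 0.253
scene right 19223
0.1 1572 x 0.547 0.65 y [0.088 0.09 ]
0.14 2598 x 0.542 0.648 y [0.089 0.091]
0.18 2450 x 0.535 0.602 y [0.089 0.091]
0.22 3126 x 0.53 0.624 y [0.089 0.092]
0.26 4023 x 0.523 0.624 y [0.089 0.093]
0.3 3737 x 0.501 0.63 y [0.089 0.094]
0.34 1717 x 0.5 0.63 y [0.087 0.09 ]
scene back 7566
0.14 158 x [0.744 0.744 0.748] z 0.33 0.381
0.18 389 x [0.749 0.75  0.76 ] z 0.334 0.381
0.22 982 x [0.724 0.724 0.76 ] z 0.153 0.381
0.26 1563 x [0.731 0.732 0.745] z 0.153 0.381
0.3 1488 x [0.745 0.746 0.757] z 0.153 0.379
0.34 1441 x [0.76  0.761 0.77 ] z 0.091 0.342
0.38 1545 x [0.775 0.775 0.784] z 0.153 0.342
```

>>> send_rows:
  moves:
    - {"dp":[50,-20,0],"rot":[0,0,0.02]}
    - {"dp":[100,-45,0],"rot":[0,0,0.04]}
    - {"dp":[150,-70,0],"rot":[0,0,0.06]}
    - {"dp":[200,-100,-10],"rot":[0,0,0.08]}
    - {"dp":[250,-125,-25],"rot":[0,0,0.1]}
    - {"dp":[300,-150,-40],"rot":[0,0,0.11]}
    - {"dp":[350,-180,-60],"rot":[0,0,0.12]}
    - {"dp":[405,-205,-85],"rot":[0,0,0.122]}
    - {"dp":[405,-205,-85],"rot":[0,0,0.122]}
    - {"dp":[405,-205,-85],"rot":[0,0,0.122]}
    - {"dp":[405,-205,-85],"rot":[0,0,0.122]}

```text
$.moves[0]: bad value
```

```bash
python3 - <<'E'
from h import *
st(); p,d,c=snap('wrist','w1'); print(np.round(c['T'],3).tolist())
E
```

```text
{'clock': 0.15, 'eef_pos': [0.1496, 0.6066, 0.205], 'eef_rot': [[-0.9709, 0.2394, -0.0002], [0.2394, 0.9709, -0.0009], [-0.0001, -0.0009, -1.0]], 'force': [0.1522, -0.3513, -0.2881], 'grip_width': 0.0942, 'joint_pos': [-1.3705, 0.4178, -0.0103, 1.614, 0.0047, 1.1107, -0.053]}
[[0.239, -0.937, -0.254, 0.076], [0.971, 0.23, 0.063, 0.624], [-0.001, -0.262, 0.965, 0.384], [0.0, 0.0, 0.0, 1.0]]
```

View pics/w1.png

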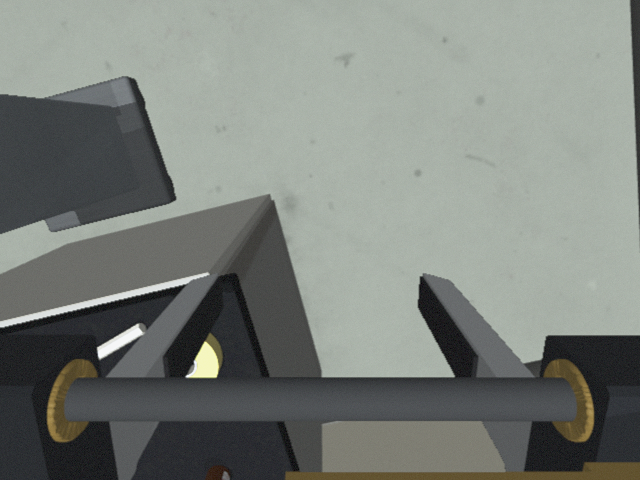

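The call was refused, so the arm has not moved and the wrist view is the same as before. I'll resend with jaw included.

>>> send_rows:
  moves:
    - {"dp":[50,-20,0],"rot":[0,0,0.02],"jaw":1}
    - {"dp":[100,-45,0],"rot":[0,0,0.04],"jaw":1}
    - {"dp":[150,-70,0],"rot":[0,0,0.06],"jaw":1}
    - {"dp":[200,-100,-10],"rot":[0,0,0.08],"jaw":1}
    - {"dp":[250,-125,-25],"rot":[0,0,0.1],"jaw":1}
    - {"dp":[300,-150,-40],"rot":[0,0,0.11],"jaw":1}
    - {"dp":[350,-180,-60],"rot":[0,0,0.12],"jaw":1}
    - {"dp":[405,-205,-85],"rot":[0,0,0.122],"jaw":1}
    - {"dp":[405,-205,-85],"rot":[0,0,0.122],"jaw":1}
    - {"dp":[405,-205,-85],"rot":[0,0,0.122],"jaw":1}
    - {"dp":[405,-205,-85],"rot":[0,0,0.122],"jaw":1}

```text
clock: 1.58
eef_pos: [0.5536, 0.4032, 0.121]
eef_rot: [[-0.993, 0.118, 0.0], [0.118, 0.993, 0.001], [-0.0, 0.001, -1.0]]
force: [-0.3, 0.4, 0.4]
grip_width: 0.0943
```

```bash
python3 - <<'E'
from h import *
st(); p,d,c=snap('wrist','w2'); print(np.round(c['T'],3).tolist())
E
```

```text
{'clock': 1.575, 'eef_pos': [0.5536, 0.4032, 0.121], 'eef_rot': [[-0.9931, 0.1176, 0.0002], [0.1176, 0.9931, 0.0009], [-0.0001, 0.0009, -1.0]], 'force': [-0.3236, 0.4303, 0.4062], 'grip_width': 0.0943, 'joint_pos': [-0.7377, 0.6047, 0.0928, 1.5252, -0.0628, 1.0139, 0.8248]}
[[0.117, -0.959, -0.26, 0.478], [0.993, 0.113, 0.03, 0.411], [0.001, -0.262, 0.965, 0.3], [0.0, 0.0, 0.0, 1.0]]
```

View pics/w2.png

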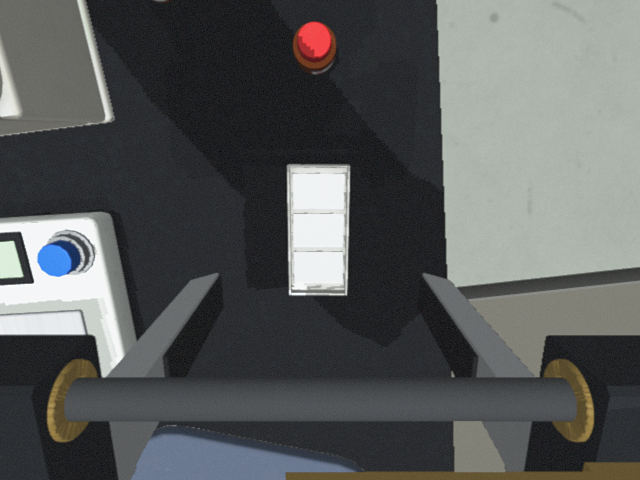

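The wrist view shows the tray between the fingers (319,230), nearly square to the tool, the red cap (315,42) and the key (60,257).

```bash
python3 - <<'E'
from h import *
z=np.load('pics/w2.npz');K,T=z['K'],z['T'];p=z['p']
m=np.zeros(p.shape[:2],np.uint8);m[155:305,275:365]=(p.min(2)[155:305,275:365]>90)
cs,_=cv2.findContours(m,cv2.RETR_EXTERNAL,cv2.CHAIN_APPROX_NONE);c=max(cs,key=cv2.contourArea)
r=cv2.minAreaRect(c);b=cv2.boxPoints(r);print(r)
w=np.array([ray(*q,.01,K,T)[:2] for q in b]);print(w.round(4).tolist(),w.mean(0).round(4))
for i in range(4): e=w[(i+1)%4]-w[i];print(np.linalg.norm(e).round(4),np.degrees(np.arctan2(e[1],e[0])).round(2))
hsv=cv2.cvtColor(p,cv2.COLOR_RGB2HSV)
red=((hsv[...,0]<8)|(hsv[...,0]>172))&(hsv[...,1]>170)&(hsv[...,2]>190)
ys,xs=np.where(red);print(xs.min(),xs.max(),ys.min(),ys.max());print('redcap top',ray((xs.min()+xs.max())/2,(ys.min()+ys.max())/2,.044,K,T))
P=pts(z['d'],K,T); b=(hsv[...,0]>100)&(hsv[...,0]<120)&(hsv[...,1]>150)&(hsv[...,2]>150);b[:,120:]=0;b[:200]=0;b[300:]=0
ys,xs=np.where(b);print('key',xs.min(),xs.max(),ys.min(),ys.max(),np.nanpercentile(P[b],[5,50,95],0).round(4),ray((xs.min()+xs.max())/2,(ys.min()+ys.max())/2,.056,K,T))
E
```

```text
((318.0, 229.5), (131.0, 62.0), 90.0)
[[0.5004, 0.3849], [0.5055, 0.4288], [0.6058, 0.4189], [0.6001, 0.371]] [0.5529 0.4009]
0.0442 83.27
0.1007 -5.64
0.0482 -96.74
0.1007 172.04
298 330 22 56
redcap top [0.42843317 0.4135619  0.044     ]
key 38 71 244 275 [[0.5315 0.2223 0.0522]
 [0.5402 0.2311 0.0532]
 [0.5487 0.2398 0.0542]] [0.53913724 0.2333604  0.056     ]
```

>>> send_rows:
  moves:
    - {"dp":[0,-2,-30],"rot":[0,0,0],"jaw":0.8}
    - {"dp":[0,-2,-60],"rot":[0,0,0],"jaw":0.7}
    - {"dp":[0,-2,-90],"rot":[0,0,0],"jaw":0.7}
    - {"dp":[0,-2,-110],"rot":[0,0,0],"jaw":0.7}
    - {"dp":[0,-2,-117.5],"rot":[0,0,0],"jaw":0.7}
    - {"dp":[0,-2,-117.5],"rot":[0,0,0],"jaw":0.7}
    - {"dp":[0,-2,-117.5],"rot":[0,0,0],"jaw":0.4}
    - {"dp":[0,-2,-117.5],"rot":[0,0,0],"jaw":0.4}
    - {"dp":[0,-2,-117.5],"rot":[0,0,0],"jaw":0.4}
    - {"dp":[0,-2,-117.5],"rot":[0,0,0],"jaw":0.4}
    - {"dp":[0,-2,-117.5],"rot":[0,0,0],"jaw":0.4}
  newtons: 15

```text
clock: 3.0
eef_pos: [0.555, 0.4001, 0.0036]
eef_rot: [[-0.993, 0.12, 0.001], [0.12, 0.993, 0.001], [-0.001, 0.001, -1.0]]
force: [-1.4, 0.2, 6.5]
grip_width: 0.0452
```

>>> send_rows:
  moves:
    - {"dp":[0,0,15],"rot":[0,0,0],"jaw":0.4}
    - {"dp":[0,0,50],"rot":[0,0,0],"jaw":0.4}
    - {"dp":[0,-20,90],"rot":[0,0,0.01],"jaw":0.4}
    - {"dp":[3,-60,116],"rot":[0,0,0.02],"jaw":0.4}
    - {"dp":[7,-100,116],"rot":[0,0,0.04],"jaw":0.4}
    - {"dp":[10,-140,116],"rot":[0,0,0.056],"jaw":0.4}
    - {"dp":[14,-170,116],"rot":[0,0,0.056],"jaw":0.4}
    - {"dp":[16,-190,116],"rot":[0,0,0.056],"jaw":0.4}
    - {"dp":[16,-200,116],"rot":[0,0,0.056],"jaw":0.4}
    - {"dp":[16,-207,116],"rot":[0,0,0.056],"jaw":0.4}
    - {"dp":[16,-207,116],"rot":[0,0,0.056],"jaw":0.4}

```text
clock: 4.38
eef_pos: [0.5705, 0.1932, 0.1189]
eef_rot: [[-0.998, 0.063, -0.0], [0.063, 0.998, 0.0], [0.0, 0.0, -1.0]]
force: [0.1, -0.4, -0.4]
grip_width: 0.0451
```

```bash
python3 - <<'E'
from h import *
st(); p,d,c=snap('wrist','w3'); p,d,c=snap('scene','s3')
E
```

```text
{'clock': 4.375, 'eef_pos': [0.5705, 0.1932, 0.1189], 'eef_rot': [[-0.998, 0.0633, -0.0001], [0.0633, 0.998, 0.0], [0.0001, 0.0, -1.0]], 'force': [0.1246, -0.4108, -0.4183], 'grip_width': 0.0451, 'joint_pos': [-0.4632, 0.4716, 0.1116, 1.7528, -0.0636, 0.9208, 1.1823]}
```

View pics/w3.png

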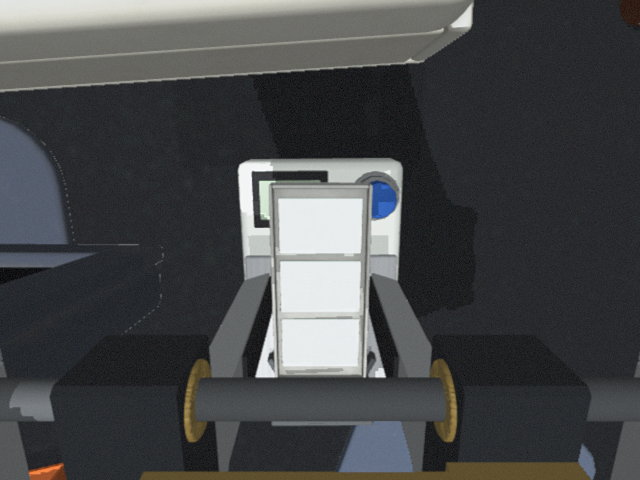

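View pics/s3.png

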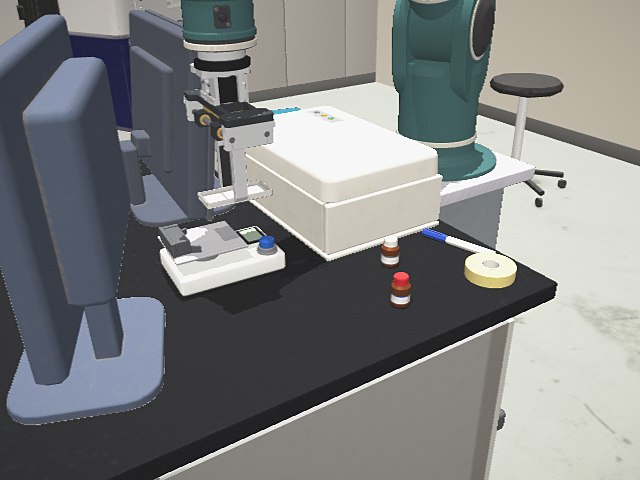

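The wrist view shows the tray in the jaws above the pan. The flared mouth tips peek out at (269,362) and (374,362), the key is at (382,200), and the pan's sides lie near u=245 and 397. The scene view shows the tray held level above the scale.

```bash
python3 - <<'E'
from h import *
z=np.load('pics/w3.npz');K,T=z['K'],z['T'];p=z['p']
big=cv2.resize(p[145:425,225:420],None,fx=3,fy=3,interpolation=cv2.INTER_CUBIC)[:600*2];big=big[:840]
cv2.imwrite('pics/w3c.png',cv2.resize(p[235:385,230:415],None,fx=4,fy=4,interpolation=cv2.INTER_CUBIC)[:,:,::-1])
g=cv2.cvtColor(p,cv2.COLOR_RGB2GRAY)
# case sides rows 170..235
for r in (180,210,240,250,260,270,276):
    print(r,g[r,232:254].tolist(),g[r,388:412].tolist())
E
```

```text
180 [48, 45, 38, 38, 35, 57, 147, 232, 245, 245, 244, 245, 245, 244, 245, 244, 244, 245, 248, 226, 88, 53] [94, 87, 99, 106, 107, 110, 134, 164, 189, 188, 181, 178, 173, 149, 91, 41, 19, 28, 29, 29, 34, 26, 35, 34]
210 [46, 42, 39, 44, 39, 41, 39, 57, 125, 208, 242, 246, 245, 245, 245, 245, 244, 244, 245, 247, 231, 128] [98, 99, 96, 93, 86, 102, 154, 209, 222, 215, 210, 193, 145, 69, 36, 26, 35, 26, 23, 20, 29, 25, 33, 27]
240 [42, 40, 38, 40, 48, 37, 44, 44, 48, 66, 130, 184, 207, 211, 220, 224, 216, 202, 197, 197, 200, 197] [220, 232, 234, 232, 233, 228, 225, 220, 217, 207, 189, 128, 55, 32, 29, 31, 34, 29, 34, 32, 34, 31, 32, 30]
250 [36, 35, 42, 44, 39, 38, 50, 42, 41, 46, 94, 158, 199, 209, 215, 219, 226, 216, 197, 197, 202, 196] [220, 231, 230, 231, 230, 228, 224, 219, 213, 200, 165, 92, 35, 36, 33, 30, 30, 30, 32, 24, 31, 28, 39, 30]
260 [38, 36, 45, 42, 45, 43, 39, 40, 45, 43, 57, 117, 156, 153, 150, 162, 163, 160, 159, 161, 160, 162] [165, 164, 167, 169, 166, 166, 162, 159, 160, 167, 133, 56, 29, 29, 32, 31, 32, 35, 22, 27, 29, 36, 33, 28]
270 [49, 44, 44, 46, 45, 42, 50, 43, 43, 41, 40, 73, 144, 165, 147, 153, 163, 160, 162, 159, 163, 164] [165, 162, 168, 169, 164, 162, 160, 157, 176, 167, 98, 35, 31, 27, 35, 29, 35, 35, 31, 20, 32, 27, 20, 31]
276 [40, 45, 45, 45, 46, 47, 42, 40, 41, 43, 39, 55, 112, 140, 139, 152, 161, 165, 162, 161, 162, 166] [164, 165, 166, 166, 162, 163, 160, 153, 171, 150, 71, 29, 23, 31, 25, 36, 31, 24, 21, 33, 24, 32, 32, 28]
```

View pics/w3c.png

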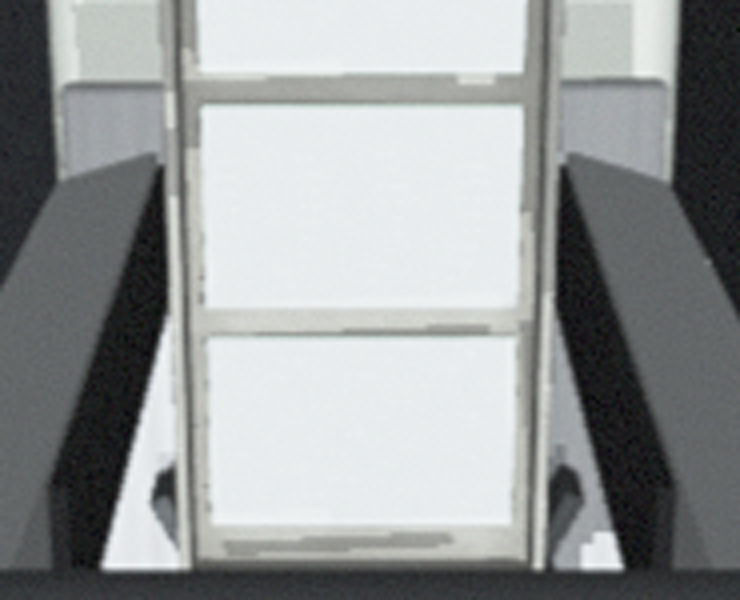

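```bash
python3 - <<'E'
from h import *
z=np.load('pics/w3.npz');K,T=z['K'],z['T']
a=np.array([.998,-.0633]);n=np.array([.0633,.998])
t=np.array([.5705,.1932])
for nm,A,B,h in(('flare',(268,358.7),(375.5,358),.068),('panfront',(245.7,256),(397,255),.058),('case',(238.4,180),(402,180),.028)):
    A=ray(*A,h,K,T)[:2];B=ray(*B,h,K,T)[:2];m=(A+B)/2
    e=B-A; print(nm,A.round(4),B.round(4),np.linalg.norm(e).round(4),'normal deg',np.degrees(np.arctan2(e[1],e[0]))-90,'mid from tcp along,lat',((m-t)@a).round(4),((m-t)@n).round(4))
E
```

```text
flare [0.6365 0.1544] [0.6403 0.2237] 0.0694 normal deg -3.1739336340830704 mid from tcp along,lat 0.068 0.0002
panfront [0.5694 0.1457] [0.5747 0.2403] 0.0948 normal deg -3.2006804203178234 mid from tcp along,lat 0.0016 -0.0001
case [0.5252 0.1403] [0.5321 0.2497] 0.1096 normal deg -3.6000331155242975 mid from tcp along,lat -0.0419 -0.0009
```

>>> send_rows:
  moves:
    - {"dp":[0,0,-20],"rot":[0,0,0],"jaw":0.4}
    - {"dp":[0,0,-40],"rot":[0,0,0],"jaw":0.4}
    - {"dp":[0,0,-54],"rot":[0,0,0],"jaw":0.4}
    - {"dp":[5,-0.3,-55],"rot":[0,0,0],"jaw":0.4}
    - {"dp":[12,-0.8,-55],"rot":[0,0,0],"jaw":0.4}
    - {"dp":[20,-1.3,-55],"rot":[0,0,0],"jaw":0.4}
    - {"dp":[26,-1.7,-55],"rot":[0,0,0],"jaw":0.4}
    - {"dp":[30,-1.9,-55],"rot":[0,0,0],"jaw":0.4}
    - {"dp":[30,-1.9,-55],"rot":[0,0,0],"jaw":0.4}

```text
clock: 5.6
eef_pos: [0.6009, 0.1908, 0.0639]
eef_rot: [[-0.998, 0.064, 0.0], [0.064, 0.998, -0.0], [-0.0, -0.0, -1.0]]
force: [-0.1, 0.5, -1.2]
grip_width: 0.0454
```

```bash
python3 - <<'E'
from h import *
st(); p,d,c=snap('wrist','w4'); p2,d,c=snap('scene','s4')
cv2.imwrite('pics/w4c.png',cv2.resize(p[235:385,230:415],None,fx=3,fy=3,interpolation=cv2.INTER_CUBIC)[:,:,::-1])
cv2.imwrite('pics/s4c.png',cv2.resize(p2[80:300,130:300],None,fx=2.7,fy=2.7,interpolation=cv2.INTER_CUBIC)[:,:,::-1])
E
```

```text
{'clock': 5.6, 'eef_pos': [0.6009, 0.1908, 0.0639], 'eef_rot': [[-0.998, 0.064, 0.0001], [0.064, 0.998, -0.0001], [-0.0001, -0.0001, -1.0]], 'force': [-0.1006, 0.4676, -1.2241], 'grip_width': 0.0454, 'joint_pos': [-0.434, 0.5862, 0.1052, 1.7105, -0.0773, 0.8488, 1.2116]}
```

View pics/w4c.png

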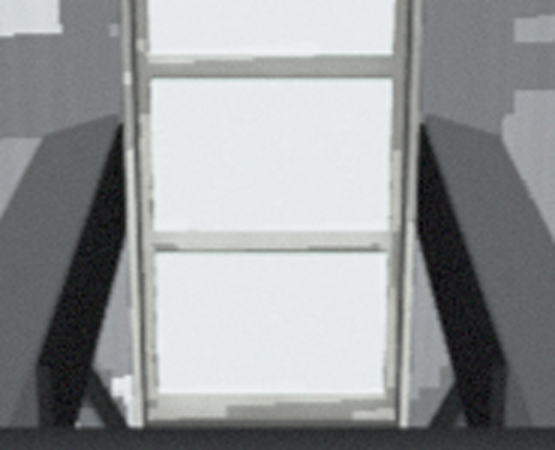

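View pics/s4c.png

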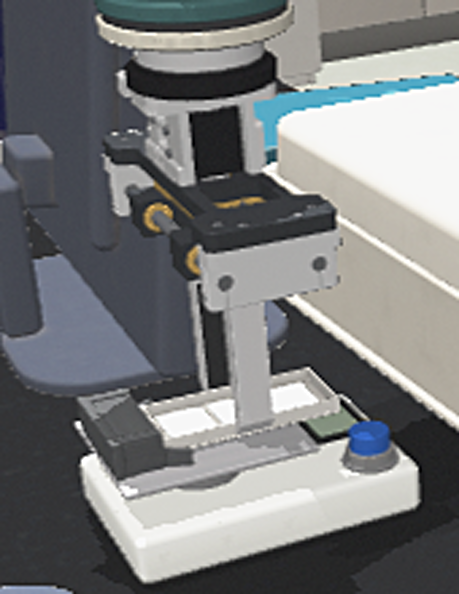

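>>> send_rows:
  moves:
    - {"dp":[5,-0.2,0],"rot":[0,0,0],"jaw":0.4}
    - {"dp":[10,-0.5,0],"rot":[0,0,0],"jaw":0.4}
    - {"dp":[14,-0.8,-0.5],"rot":[0,0,0],"jaw":0.4}
    - {"dp":[18,-1,-1],"rot":[0,0,0],"jaw":0.4}
    - {"dp":[20,-1.1,-1],"rot":[0,0,0],"jaw":0.4}
    - {"dp":[21,-1.2,-1],"rot":[0,0,0],"jaw":0.4}
    - {"dp":[21,-1.2,-1],"rot":[0,0,0],"jaw":0.4}

```text
clock: 6.58
eef_pos: [0.6216, 0.1897, 0.0629]
eef_rot: [[-0.998, 0.064, -0.0], [0.064, 0.998, -0.0], [-0.0, -0.0, -1.0]]
force: [-0.1, -0.2, -2.1]
grip_width: 0.0455
```

```bash
python3 - <<'E'
from h import *
s=st(); print(np.round(s['tau'],2))
E
```

```text
{'clock': 6.575, 'eef_pos': [0.6216, 0.1897, 0.0629], 'eef_rot': [[-0.998, 0.0638, -0.0], [0.0638, 0.998, -0.0001], [-0.0, -0.0001, -1.0]], 'force': [-0.1104, -0.1657, -2.11], 'grip_width': 0.0455, 'joint_pos': [-0.4197, 0.6174, 0.1057, 1.6576, -0.0799, 0.8708, 1.2251]}
[ 1.000e-01 -9.688e+01  4.200e+00 -3.672e+01  1.000e-02  9.000e-02
  1.000e-02]
```

>>> send_rows:
  moves:
    - {"dp":[1,-0.1,0],"rot":[0,0,0],"jaw":0.4}
    - {"dp":[2,-0.1,0],"rot":[0,0,0],"jaw":0.4}
    - {"dp":[2,-0.1,0],"rot":[0,0,0],"jaw":0.4}

```text
clock: 6.95
eef_pos: [0.6237, 0.1896, 0.0629]
eef_rot: [[-0.998, 0.064, 0.0], [0.064, 0.998, -0.0], [-0.0, -0.0, -1.0]]
force: [-0.2, -0.0, -1.2]
grip_width: 0.0454
```

>>> send_rows:
  moves:
    - {"dp":[1,-0.1,0],"rot":[0,0,0],"jaw":0.4}
    - {"dp":[1,-0.1,0],"rot":[0,0,0],"jaw":0.4}

```text
clock: 7.2
eef_pos: [0.6247, 0.1895, 0.0629]
eef_rot: [[-0.998, 0.064, 0.0], [0.064, 0.998, -0.0], [-0.0, -0.0, -1.0]]
force: [-0.7, -0.4, -1.9]
grip_width: 0.0452
```

>>> send_rows:
  moves:
    - {"dp":[0.7,0,0],"rot":[0,0,0],"jaw":0.4}
    - {"dp":[0.7,0,0],"rot":[0,0,0],"jaw":0.4}

```text
clock: 7.45
eef_pos: [0.6254, 0.1895, 0.0629]
eef_rot: [[-0.998, 0.064, 0.0], [0.064, 0.998, -0.0], [-0.0, -0.0, -1.0]]
force: [0.1, 1.1, -0.7]
grip_width: 0.0451
```

>>> send_rows:
  moves:
    - {"dp":[0.7,0,0],"rot":[0,0,0],"jaw":0.4}
    - {"dp":[0.7,0,0],"rot":[0,0,0],"jaw":0.4}

```text
clock: 7.7
eef_pos: [0.6259, 0.1895, 0.0628]
eef_rot: [[-0.998, 0.064, -0.0], [0.064, 0.998, -0.0], [0.0, -0.0, -1.0]]
force: [-1.6, 0.2, -0.5]
grip_width: 0.0453
```

>>> send_rows:
  moves:
    - {"dp":[0.6,0,0],"rot":[0,0,0],"jaw":0.4}
    - {"dp":[0.6,0,0],"rot":[0,0,0],"jaw":0.4}

```text
clock: 7.95
eef_pos: [0.626, 0.1895, 0.0627]
eef_rot: [[-0.998, 0.064, -0.001], [0.064, 0.998, -0.0], [0.001, -0.0, -1.0]]
force: [-5.1, -0.4, 0.6]
grip_width: 0.0454
```

>>> send_rows:
  moves:
    - {"dp":[0,0,-0.5],"rot":[0,0,0],"jaw":0.4}
    - {"dp":[0,0,-1.0],"rot":[0,0,0],"jaw":0.4}
    - {"dp":[0,0,-1.0],"rot":[0,0,0],"jaw":0.4}

```text
clock: 8.32
eef_pos: [0.626, 0.1895, 0.0618]
eef_rot: [[-0.998, 0.064, -0.001], [0.064, 0.998, -0.0], [0.001, -0.0, -1.0]]
force: [-6.4, -1.3, 1.5]
grip_width: 0.0454
```

>>> send_rows:
  moves:
    - {"dp":[0,0,-1],"rot":[0,0,0],"jaw":0.5}
    - {"dp":[0,0,-1],"rot":[0,0,0],"jaw":0.55}
    - {"dp":[0,0,-1],"rot":[0,0,0],"jaw":0.6}
    - {"dp":[0,0,-1],"rot":[0,0,0],"jaw":0.65}
    - {"dp":[0,0,-1],"rot":[0,0,0],"jaw":0.65}

```text
clock: 8.95
eef_pos: [0.6267, 0.1895, 0.061]
eef_rot: [[-0.998, 0.064, 0.0], [0.064, 0.998, -0.0], [-0.0, -0.0, -1.0]]
force: [0.3, 0.5, 0.9]
grip_width: 0.0611
```

```bash
python3 - <<'E'
from h import *
st(); p,d,c=snap('wrist','w5'); p2,d,c=snap('scene','s5')
a=cv2.resize(p[160:385,230:415],None,fx=2,fy=2,interpolation=cv2.INTER_CUBIC);b=cv2.resize(p2[190:300,150:300],None,fx=2.6,fy=2.6,interpolation=cv2.INTER_CUBIC)
o=np.zeros((450,770,3),np.uint8);o[:a.shape[0],:a.shape[1]]=a;o[:b.shape[0],375:375+b.shape[1]]=b
cv2.imwrite('pics/c5.png',o[:,:,::-1])
E
```

```text
{'clock': 8.95, 'eef_pos': [0.6267, 0.1895, 0.061], 'eef_rot': [[-0.998, 0.0638, 0.0002], [0.0638, 0.998, -0.0001], [-0.0002, -0.0001, -1.0]], 'force': [0.3032, 0.4678, 0.8582], 'grip_width': 0.0611, 'joint_pos': [-0.4163, 0.6272, 0.1057, 1.6453, -0.0807, 0.8732, 1.2283]}
```

View pics/c5.png

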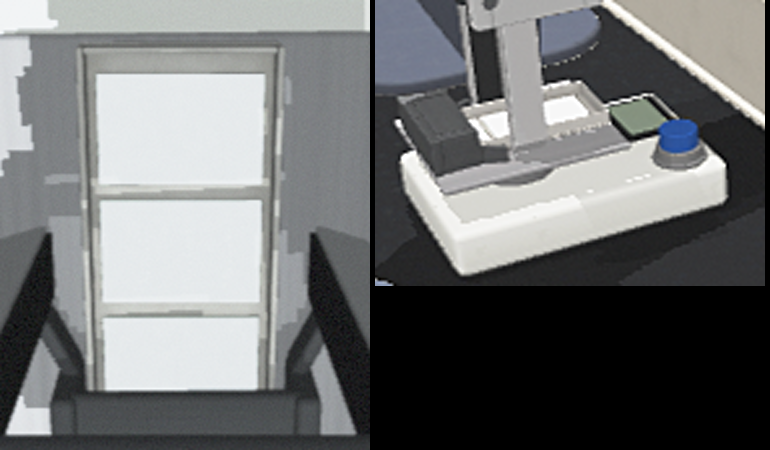

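Both views show the tray flat on the pan, with its front end under the lip between the cheeks and the fingers clear of its sides.

>>> send_rows:
  moves:
    - {"dp":[0,0,10],"rot":[0,0,0],"jaw":0.65}
    - {"dp":[0,0,40],"rot":[0,0,0],"jaw":0.65}
    - {"dp":[-30,14,50],"rot":[0,0,0],"jaw":0.3}
    - {"dp":[-60,29,40],"rot":[0,0,0],"jaw":0}
    - {"dp":[-80,40,25],"rot":[0,0,0],"jaw":0}
    - {"dp":[-87,43,10],"rot":[0,0,0],"jaw":0}
    - {"dp":[-87,43,2],"rot":[0,0,0],"jaw":0}
    - {"dp":[-87,43,2],"rot":[0,0,0],"jaw":0}
    - {"dp":[-87,43,2],"rot":[0,0,0],"jaw":0}
  newtons: 10

```text
clock: 10.18
eef_pos: [0.5405, 0.2321, 0.0632]
eef_rot: [[-0.998, 0.065, 0.001], [0.065, 0.998, -0.0], [-0.001, -0.0, -1.0]]
force: [-0.4, 0.7, -0.3]
grip_width: 0.0005
```

```bash
python3 - <<'E'
from h import *
st(); p,d,c=snap('wrist','w6'); p2,d,c=snap('scene','s6')
a=cv2.resize(p[160:385,230:415],None,fx=2,fy=2,interpolation=cv2.INTER_CUBIC);b=cv2.resize(p2[190:300,150:300],None,fx=2.6,fy=2.6,interpolation=cv2.INTER_CUBIC)
o=np.zeros((450,770,3),np.uint8);o[:a.shape[0],:a.shape[1]]=a;o[:b.shape[0],375:375+b.shape[1]]=b
cv2.imwrite('pics/c6.png',o[:,:,::-1])
E
```

```text
{'clock': 10.175, 'eef_pos': [0.5405, 0.2321, 0.0632], 'eef_rot': [[-0.9979, 0.0647, 0.0006], [0.0647, 0.9979, -0.0001], [-0.0006, -0.0, -1.0]], 'force': [-0.3662, 0.6858, -0.2988], 'grip_width': 0.0005, 'joint_pos': [-0.5314, 0.5232, 0.0947, 1.8222, -0.0656, 0.7986, 1.1025]}
```

View pics/c6.png

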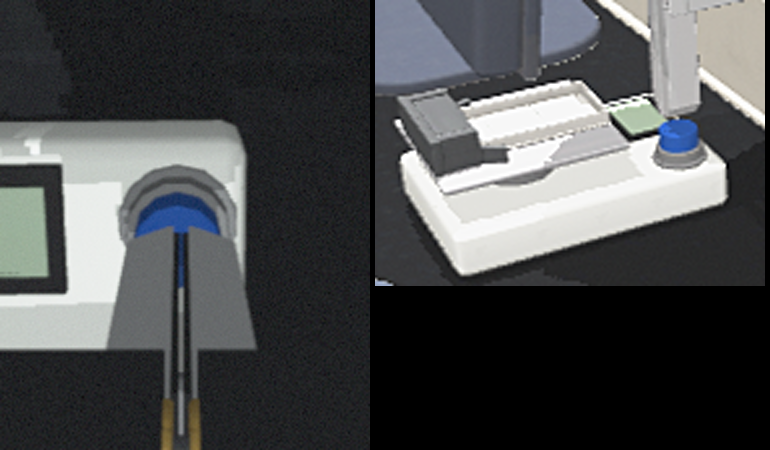

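The fingers are shut and centred over the key.

>>> send_rows:
  moves:
    - {"dp":[0,0,-3],"rot":[0,0,0],"jaw":0}
    - {"dp":[0,0,-6],"rot":[0,0,0],"jaw":0}
    - {"dp":[0,0,-6],"rot":[0,0,0],"jaw":0}

```text
clock: 10.65
eef_pos: [0.5395, 0.2324, 0.0566]
eef_rot: [[-0.998, 0.064, -0.0], [0.064, 0.998, -0.0], [0.0, -0.0, -1.0]]
force: [0.1, 0.2, 0.2]
grip_width: 0.0003
```

>>> send_rows:
  moves:
    - {"dp":[0,0,-1],"rot":[0,0,0],"jaw":0}
    - {"dp":[0,0,-1],"rot":[0,0,0],"jaw":0}

```text
clock: 10.9
eef_pos: [0.5397, 0.2325, 0.0559]
eef_rot: [[-0.998, 0.064, 0.0], [0.064, 0.998, -0.0], [-0.0, -0.0, -1.0]]
force: [-0.1, 0.2, 0.1]
grip_width: 0.0005
```

>>> send_rows:
  moves:
    - {"dp":[0,0,-1],"rot":[0,0,0],"jaw":0}
    - {"dp":[0,0,-1],"rot":[0,0,0],"jaw":0}

```text
clock: 11.15
eef_pos: [0.5396, 0.2325, 0.0548]
eef_rot: [[-0.998, 0.064, -0.0], [0.064, 0.998, -0.0], [0.0, -0.0, -1.0]]
force: [0.4, -0.1, 0.1]
grip_width: 0.0003
```

>>> send_rows:
  moves:
    - {"dp":[0,0,-1],"rot":[0,0,0],"jaw":0}
    - {"dp":[0,0,-1],"rot":[0,0,0],"jaw":0}

```text
clock: 11.4
eef_pos: [0.5396, 0.2325, 0.0539]
eef_rot: [[-0.998, 0.064, -0.0], [0.064, 0.998, -0.0], [0.0, -0.0, -1.0]]
force: [1.2, -0.3, -0.5]
grip_width: 0.0006
```

>>> send_rows:
  moves:
    - {"dp":[0,0,-1],"rot":[0,0,0],"jaw":0}
    - {"dp":[0,0,-1],"rot":[0,0,0],"jaw":0}

```text
clock: 11.65
eef_pos: [0.5397, 0.2325, 0.0529]
eef_rot: [[-0.998, 0.064, 0.0], [0.064, 0.998, -0.0], [-0.0, -0.0, -1.0]]
force: [0.7, -0.3, 1.7]
grip_width: 0.0005
```

>>> send_rows:
  moves:
    - {"dp":[0,0,-1],"rot":[0,0,0],"jaw":0}
    - {"dp":[0,0,-1],"rot":[0,0,0],"jaw":0}

```text
clock: 11.9
eef_pos: [0.5397, 0.2325, 0.0519]
eef_rot: [[-0.998, 0.064, 0.0], [0.064, 0.998, -0.0], [-0.0, -0.0, -1.0]]
force: [0.3, -1.3, 2.7]
grip_width: 0.0003
```

```bash
python3 -c "
from h import *
st()"
```

```text
{'clock': 11.9, 'eef_pos': [0.5397, 0.2325, 0.0519], 'eef_rot': [[-0.998, 0.0638, 0.0002], [0.0638, 0.998, -0.0001], [-0.0002, -0.0, -1.0]], 'force': [0.3485, -1.3466, 2.676], 'grip_width': 0.0003, 'joint_pos': [-0.5307, 0.5391, 0.0925, 1.8282, -0.0675, 0.7772, 1.1038]}
```

>>> send_rows:
  moves:
    - {"dp":[0,0,-1],"rot":[0,0,0],"jaw":0}
    - {"dp":[0,0,-1.4],"rot":[0,0,0],"jaw":0}
    - {"dp":[0,0,-1.4],"rot":[0,0,0],"jaw":0}

```text
clock: 12.28
eef_pos: [0.5397, 0.2325, 0.0506]
eef_rot: [[-0.998, 0.064, 0.0], [0.064, 0.998, -0.0], [-0.0, -0.0, -1.0]]
force: [-0.5, 0.1, 4.7]
grip_width: 0.0003
```

>>> send_rows:
  moves:
    - {"dp":[0,0,0],"rot":[0,0,0],"jaw":0}
    - {"dp":[0,0,0],"rot":[0,0,0],"jaw":0}

```text
clock: 12.52
eef_pos: [0.5397, 0.2325, 0.0506]
eef_rot: [[-0.998, 0.064, 0.0], [0.064, 0.998, -0.0], [-0.0, -0.0, -1.0]]
force: [-1.4, -0.0, 5.2]
grip_width: 0.0002
```

>>> send_rows:
  moves:
    - {"dp":[0,0,0],"rot":[0,0,0],"jaw":0}
    - {"dp":[0,0,0],"rot":[0,0,0],"jaw":0}

```text
clock: 12.78
eef_pos: [0.5397, 0.2325, 0.0506]
eef_rot: [[-0.998, 0.064, 0.0], [0.064, 0.998, -0.0], [-0.0, -0.0, -1.0]]
force: [-0.4, -0.3, 4.4]
grip_width: 0.0004
```

>>> send_rows:
  moves:
    - {"dp":[0,0,0],"rot":[0,0,0],"jaw":0}
    - {"dp":[0,0,0],"rot":[0,0,0],"jaw":0}
    - {"dp":[0,0,0],"rot":[0,0,0],"jaw":0}
    - {"dp":[0,0,0],"rot":[0,0,0],"jaw":0}
    - {"dp":[0,0,0],"rot":[0,0,0],"jaw":0}
    - {"dp":[0,0,0],"rot":[0,0,0],"jaw":0}
    - {"dp":[0,0,0],"rot":[0,0,0],"jaw":0}
    - {"dp":[0,0,0],"rot":[0,0,0],"jaw":0}
    - {"dp":[0,0,0],"rot":[0,0,0],"jaw":0}
    - {"dp":[0,0,0],"rot":[0,0,0],"jaw":0}
    - {"dp":[0,0,0],"rot":[0,0,0],"jaw":0}
    - {"dp":[0,0,0],"rot":[0,0,0],"jaw":0}
    - {"dp":[0,0,0],"rot":[0,0,0],"jaw":0}

```text
clock: 14.4
eef_pos: [0.5397, 0.2325, 0.0506]
eef_rot: [[-0.998, 0.064, 0.0], [0.064, 0.998, -0.0], [-0.0, -0.0, -1.0]]
force: [-0.7, -0.8, 5.2]
grip_width: 0.001
```

```bash
python3 - <<'E'
from h import *
st(); p2,d,c=snap('scene','s7')
b=cv2.resize(p2[190:300,150:300],None,fx=4,fy=4,interpolation=cv2.INTER_CUBIC)
cv2.imwrite('pics/c7.png',b[:,:,::-1])
E
```

```text
{'clock': 14.4, 'eef_pos': [0.5397, 0.2325, 0.0506], 'eef_rot': [[-0.998, 0.0637, 0.0001], [0.0637, 0.998, -0.0], [-0.0001, -0.0, -1.0]], 'force': [-0.704, -0.7511, 5.2392], 'grip_width': 0.001, 'joint_pos': [-0.5306, 0.541, 0.0922, 1.8288, -0.0677, 0.7747, 1.104]}
```

View pics/c7.png

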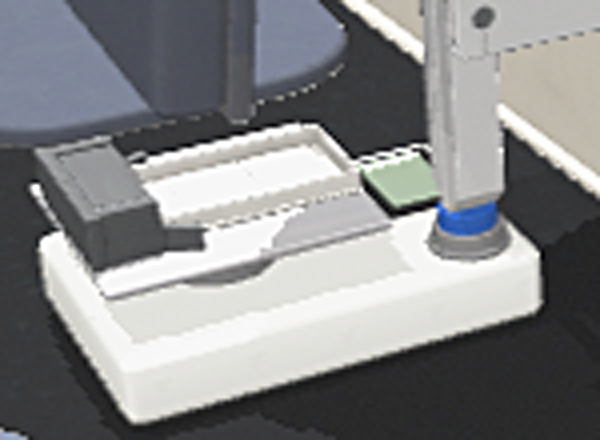

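The fingers rest on the middle of the key with about 5 N for 2.1 s, and the tray sits under the lip. I'll release the key and move to the vial.

>>> send_rows:
  moves:
    - {"dp":[0,0,3],"rot":[0,0,0],"jaw":0}
    - {"dp":[0,0,15],"rot":[0,0,0],"jaw":0}
    - {"dp":[0,10,45],"rot":[0,0,0],"jaw":0}
    - {"dp":[0,40,80],"rot":[0,0,0],"jaw":0}
    - {"dp":[0,85,100],"rot":[0,0,0],"jaw":0.4}
    - {"dp":[-25,125,100],"rot":[0,0,0],"jaw":0.7}
    - {"dp":[-60,155,100],"rot":[0,0,0],"jaw":0.7}
    - {"dp":[-90,175,90],"rot":[0,0,0],"jaw":0.7}
    - {"dp":[-108,180,75],"rot":[0,0,0],"jaw":0.7}
    - {"dp":[-111,181,70],"rot":[0,0,0],"jaw":0.7}
    - {"dp":[-111,181,70],"rot":[0,0,0],"jaw":0.7}
    - {"dp":[-111,181,70],"rot":[0,0,0],"jaw":0.7}

```text
clock: 15.95
eef_pos: [0.4298, 0.4131, 0.1211]
eef_rot: [[-0.998, 0.065, 0.001], [0.065, 0.998, 0.0], [-0.001, 0.0, -1.0]]
force: [0.5, -0.3, -1.0]
grip_width: 0.0658
```

```bash
python3 - <<'E'
from h import *
st(); p,d,c=snap('wrist','w8'); p2,d2,c2=snap('top','t8');p3,d3,c3=snap('scene','s8')
K,T=c['camera_matrix'],c['T']
hsv=cv2.cvtColor(p,cv2.COLOR_RGB2HSV)
red=((hsv[...,0]<8)|(hsv[...,0]>172))&(hsv[...,1]>170)&(hsv[...,2]>110)
n,l,s,cc=cv2.connectedComponentsWithStats(red.astype(np.uint8)); P=pts(d,K,T)
for i in range(1,n):
    if s[i,4]>60: print(s[i],cc[i],np.nanpercentile(P[l==i],[5,50,95],0).round(4).tolist(),ray(s[i,0]+s[i,2]/2,s[i,1]+s[i,3]/2,.045,K,T))
a=cv2.resize(p2[105:250,345:445],None,fx=4,fy=4,interpolation=cv2.INTER_CUBIC);b=cv2.resize(p3[190:300,150:300],None,fx=2.6,fy=2.6,interpolation=cv2.INTER_CUBIC)
o=np.zeros((580,800,3),np.uint8);o[:a.shape[0],:a.shape[1]]=a;o[:b.shape[0],405:405+b.shape[1]]=b[:,:395]
cv2.imwrite('pics/c8.png',o[:,:,::-1])
E
```

```text
{'clock': 15.95, 'eef_pos': [0.4298, 0.4131, 0.1211], 'eef_rot': [[-0.9979, 0.0651, 0.0008], [0.0651, 0.9979, 0.0003], [-0.0008, 0.0003, -1.0]], 'force': [0.4504, -0.3458, -0.9908], 'grip_width': 0.0658, 'joint_pos': [-0.8568, 0.457, 0.0509, 1.7663, -0.0277, 0.9183, 0.7114]}
[307 225  31  34 768] [322.11328125 241.84635417] [[0.4192, 0.4053, 0.036], [0.4274, 0.4139, 0.0439], [0.4363, 0.422, 0.0451]] [0.42702945 0.41401297 0.045     ]
```

View pics/c8.png

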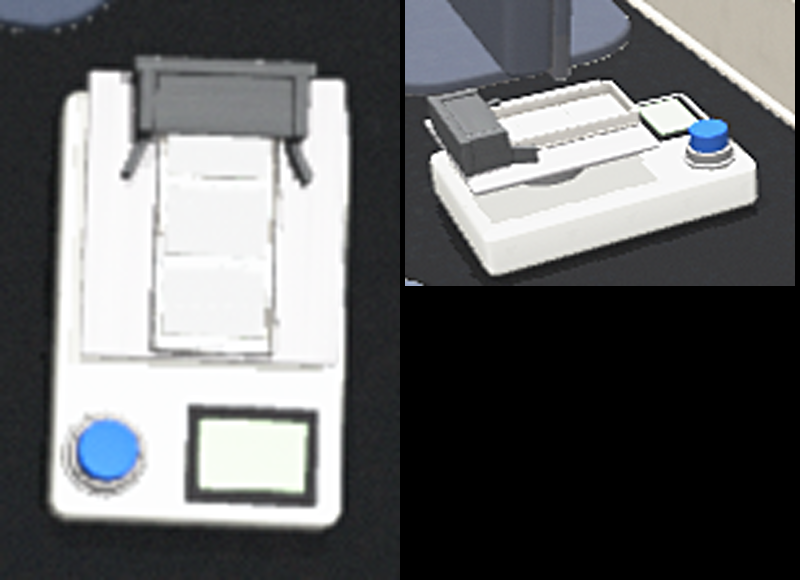

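View pics/w8.png

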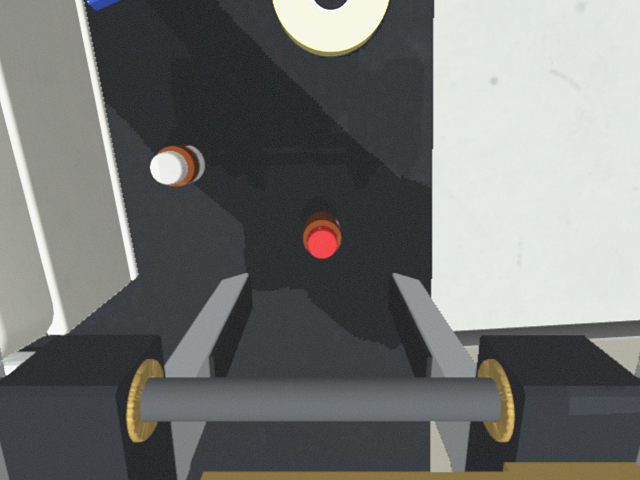

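The top and scene views show the tray home under the lip, with about 2 mm of pan showing behind it and the key back up. The wrist view shows the red cap (322,241) centred between the jaws and the white vial (175,166) clear.

>>> send_rows:
  moves:
    - {"dp":[-0.7,0,-40],"rot":[0,0,0],"jaw":0.7}
    - {"dp":[-0.7,0,-80],"rot":[0,0,0],"jaw":0.7}
    - {"dp":[-0.7,0,-100],"rot":[0,0,0],"jaw":0.7}
    - {"dp":[-0.7,0,-106.5],"rot":[0,0,0],"jaw":0.6}
    - {"dp":[-0.7,0,-106.5],"rot":[0,0,0],"jaw":0.5}
    - {"dp":[-0.7,0,-106.5],"rot":[0,0,0],"jaw":0.4}
    - {"dp":[-0.7,0,-106.5],"rot":[0,0,0],"jaw":0.25}
    - {"dp":[-0.7,0,-106.5],"rot":[0,0,0],"jaw":0.2}
    - {"dp":[-0.7,0,-106.5],"rot":[0,0,0],"jaw":0.2}
    - {"dp":[-0.7,0,-106.5],"rot":[0,0,0],"jaw":0.2}
    - {"dp":[-0.7,0,-106.5],"rot":[0,0,0],"jaw":0.2}
  newtons: 12

```text
clock: 17.48
eef_pos: [0.4283, 0.4138, 0.0147]
eef_rot: [[-0.998, 0.064, 0.001], [0.064, 0.998, 0.001], [-0.001, 0.001, -1.0]]
force: [-0.2, -0.1, 7.1]
grip_width: 0.0268
```

>>> send_rows:
  moves:
    - {"dp":[0,0,3],"rot":[0,0,0],"jaw":0.2}
    - {"dp":[0,0,20],"rot":[0,0,0],"jaw":0.2}
    - {"dp":[0,0,60],"rot":[0,0,0],"jaw":0.2}
    - {"dp":[0,0,100],"rot":[0,0,0],"jaw":0.2}
    - {"dp":[0,0,120],"rot":[0,0,0],"jaw":0.2}
    - {"dp":[0,0,120],"rot":[0,0,0],"jaw":0.2}

```text
clock: 18.23
eef_pos: [0.4286, 0.4141, 0.1363]
eef_rot: [[-0.998, 0.064, 0.002], [0.064, 0.998, 0.002], [-0.002, 0.003, -1.0]]
force: [0.1, 0.2, -1.4]
grip_width: 0.027
```

```bash
python3 - <<'E'
from h import *
st(); p,d,c=snap('wrist','w9'); p3,d3,c3=snap('scene','s9')
a=p[120:400,180:480];b=cv2.resize(p3[60:320,320:500],None,fx=2.3,fy=2.3,interpolation=cv2.INTER_CUBIC)
o=np.zeros((600,800,3),np.uint8);o[:a.shape[0],:a.shape[1]]=a;o[:b.shape[0],305:305+b.shape[1]]=b
cv2.imwrite('pics/c9.png',o[:,:,::-1])
E
```

```text
{'clock': 18.225, 'eef_pos': [0.4286, 0.4141, 0.1363], 'eef_rot': [[-0.998, 0.0638, 0.0023], [0.0638, 0.998, 0.0024], [-0.0022, 0.0025, -1.0]], 'force': [0.1184, 0.1925, -1.4348], 'grip_width': 0.027, 'joint_pos': [-0.8602, 0.4369, 0.0519, 1.7575, -0.027, 0.9445, 0.7095]}
```

View pics/c9.png

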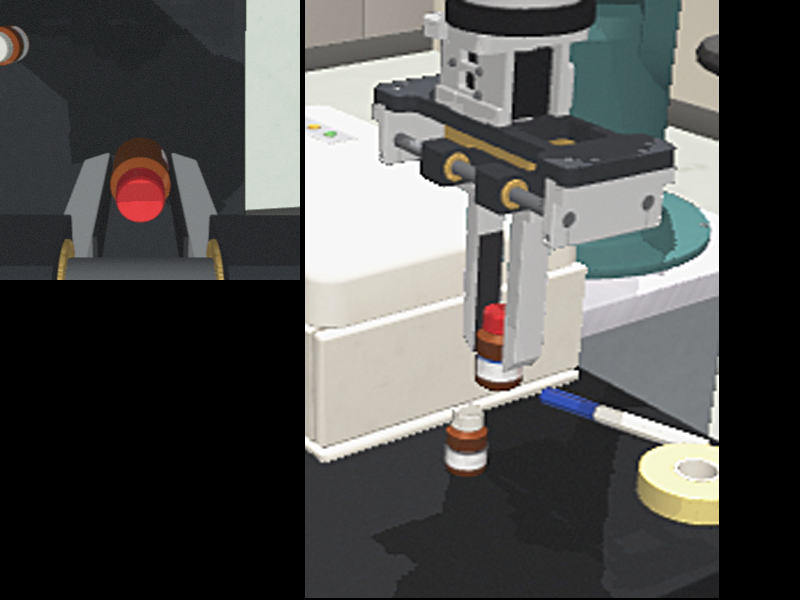

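The vial hangs upright in the jaws and the white vial is untouched.

>>> send_rows:
  moves:
    - {"dp":[30,-5,10],"rot":[0,0,0],"jaw":0.2}
    - {"dp":[70,-30,10],"rot":[0,0,0],"jaw":0.2}
    - {"dp":[110,-70,10],"rot":[0,0,0],"jaw":0.2}
    - {"dp":[145,-110,10],"rot":[0,0,0],"jaw":0.2}
    - {"dp":[170,-150,10],"rot":[0,0,0],"jaw":0.2}
    - {"dp":[185,-185,10],"rot":[0,0,0],"jaw":0.2}
    - {"dp":[193,-208,10],"rot":[0,0,0],"jaw":0.2}
    - {"dp":[197,-220,5],"rot":[0,0,0],"jaw":0.2}
    - {"dp":[197,-224,0],"rot":[0,0,0],"jaw":0.2}
    - {"dp":[197,-224,0],"rot":[0,0,0],"jaw":0.2}
    - {"dp":[197,-224,0],"rot":[0,0,0],"jaw":0.2}

```text
clock: 19.7
eef_pos: [0.6246, 0.1906, 0.134]
eef_rot: [[-0.998, 0.062, -0.0], [0.062, 0.998, 0.0], [0.0, 0.0, -1.0]]
force: [-0.2, -0.1, -0.8]
grip_width: 0.0265
```

```bash
python3 - <<'E'
from h import *
st(); p,d,c=snap('wrist','w10'); p3,d3,c3=snap('scene','s10')
a=cv2.resize(p[150:390,210:430],None,fx=2,fy=2,interpolation=cv2.INTER_CUBIC);b=cv2.resize(p3[120:300,150:300],None,fx=2.3,fy=2.3,interpolation=cv2.INTER_CUBIC)
o=np.zeros((600,800,3),np.uint8);o[:a.shape[0],:a.shape[1]]=a;o[:b.shape[0],445:445+b.shape[1]]=b
cv2.imwrite('pics/c10.png',o[:,:,::-1])
E
```

```text
{'clock': 19.7, 'eef_pos': [0.6246, 0.1906, 0.134], 'eef_rot': [[-0.9981, 0.0624, -0.0002], [0.0624, 0.9981, 0.0002], [0.0002, 0.0002, -1.0]], 'force': [-0.2221, -0.1141, -0.7964], 'grip_width': 0.0265, 'joint_pos': [-0.4283, 0.5383, 0.1184, 1.6061, -0.0723, 1.0016, 1.2208]}
```

View pics/c10.png

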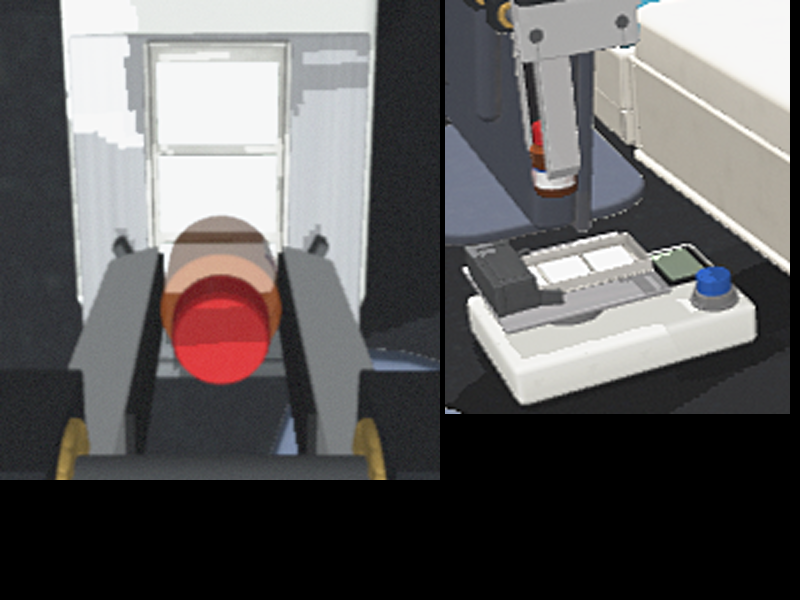

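The wrist view shows the tray's rear corners near u=283.5 and 355.5 at v=171, and the vial at u≈320, so they line up closely. I'll compute the tray's position from this.

```bash
python3 - <<'E'
from h import *
z=np.load('pics/w10.npz');K,T=z['K'],z['T'];p=z['p']
t=np.array([.6246,.1906]);x=np.array([.0624,.9981]);a=np.array([.9981,-.0624])
g=cv2.cvtColor(p,cv2.COLOR_RGB2GRAY)
for r in(185,195,210,250): print(r,g[r,278:294].tolist(),g[r,344:364].tolist())
for nm,A,B in(('rear',(283.7,171),(355.2,171)),('r200',(284.5,195),(354.5,195))):
    A=ray(*A,.068,K,T)[:2];B=ray(*B,.068,K,T)[:2];m=(A+B)/2
    print(nm,A.round(4),B.round(4),np.linalg.norm(B-A).round(4),'lat',((m-t)@x).round(4),'along',((m-t)@a).round(4))
E
```

```text
185 [165, 163, 163, 169, 204, 202, 155, 161, 182, 193, 240, 248, 247, 247, 247, 247] [247, 247, 247, 248, 241, 200, 190, 181, 150, 177, 211, 191, 166, 164, 166, 163, 165, 160, 162, 165]
195 [167, 163, 163, 162, 185, 207, 173, 154, 185, 192, 230, 247, 247, 247, 247, 247] [247, 247, 247, 248, 244, 202, 185, 166, 151, 184, 201, 174, 162, 166, 164, 166, 163, 181, 199, 198]
210 [171, 166, 164, 169, 187, 209, 177, 135, 168, 186, 190, 238, 248, 247, 247, 247] [247, 247, 247, 248, 243, 191, 180, 161, 161, 199, 193, 188, 206, 209, 209, 206, 206, 207, 204, 206]
250 [203, 205, 208, 206, 210, 225, 239, 219, 159, 210, 233, 234, 244, 247, 247, 247] [247, 247, 247, 246, 233, 216, 169, 165, 234, 239, 212, 204, 207, 206, 204, 204, 206, 207, 204, 205]
rear [0.5728 0.171 ] [0.5755 0.2141] 0.0432 lat -0.0012 along -0.0505
r200 [0.5874 0.1702] [0.5901 0.2131] 0.043 lat -0.0012 along -0.0359
```

>>> send_rows:
  moves:
    - {"dp":[0,-0.5,-15],"rot":[0,0,0],"jaw":0.2}
    - {"dp":[0,-0.5,-30],"rot":[0,0,0],"jaw":0.2}
    - {"dp":[0,-0.5,-45],"rot":[0,0,0],"jaw":0.2}
    - {"dp":[0,-0.5,-53],"rot":[0,0,0],"jaw":0.2}
    - {"dp":[0,-0.5,-57],"rot":[0,0,0],"jaw":0.2}
    - {"dp":[0,-0.5,-57],"rot":[0,0,0],"jaw":0.2}
    - {"dp":[0,-0.5,-57],"rot":[0,0,0],"jaw":0.2}

```text
clock: 20.68
eef_pos: [0.6252, 0.1891, 0.0775]
eef_rot: [[-0.998, 0.064, 0.001], [0.064, 0.998, 0.0], [-0.001, 0.0, -1.0]]
force: [0.4, -0.6, -1.1]
grip_width: 0.0264
```

>>> send_rows:
  moves:
    - {"dp":[0,0,-1],"rot":[0,0,0],"jaw":0.2}
    - {"dp":[0,0,-1],"rot":[0,0,0],"jaw":0.2}
    - {"dp":[0,0,-1],"rot":[0,0,0],"jaw":0.2}

```text
clock: 21.05
eef_pos: [0.625, 0.189, 0.0761]
eef_rot: [[-0.998, 0.064, 0.0], [0.064, 0.998, -0.0], [-0.0, 0.0, -1.0]]
force: [-1.0, 0.2, -1.2]
grip_width: 0.0268
```

>>> send_rows:
  moves:
    - {"dp":[0,0,-1],"rot":[0,0,0],"jaw":0.2}
    - {"dp":[0,0,-1],"rot":[0,0,0],"jaw":0.2}
    - {"dp":[0,0,-1],"rot":[0,0,0],"jaw":0.2}

```text
clock: 21.42
eef_pos: [0.6249, 0.189, 0.075]
eef_rot: [[-0.998, 0.064, -0.0], [0.064, 0.998, -0.0], [-0.0, -0.0, -1.0]]
force: [-0.0, -0.9, -0.9]
grip_width: 0.0268
```

>>> send_rows:
  moves:
    - {"dp":[0,0,-0.7],"rot":[0,0,0],"jaw":0.2}
    - {"dp":[0,0,-0.7],"rot":[0,0,0],"jaw":0.2}
    - {"dp":[0,0,-0.7],"rot":[0,0,0],"jaw":0.2}

```text
clock: 21.8
eef_pos: [0.625, 0.1891, 0.0744]
eef_rot: [[-0.998, 0.064, 0.0], [0.064, 0.998, -0.0], [-0.0, 0.0, -1.0]]
force: [0.3, -1.0, 0.7]
grip_width: 0.0268
```

```bash
python3 - <<'E'
from h import *
st(); p,d,c=snap('wrist','w11'); p3,d3,c3=snap('scene','s11')
a=cv2.resize(p[150:390,210:430],None,fx=2,fy=2,interpolation=cv2.INTER_CUBIC);b=cv2.resize(p3[150:300,150:300],None,fx=2.3,fy=2.3,interpolation=cv2.INTER_CUBIC)
o=np.zeros((600,800,3),np.uint8);o[:a.shape[0],:a.shape[1]]=a;o[:b.shape[0],445:445+b.shape[1]]=b
cv2.imwrite('pics/c11.png',o[:,:,::-1])
E
```

```text
{'clock': 21.8, 'eef_pos': [0.625, 0.1891, 0.0744], 'eef_rot': [[-0.998, 0.0637, 0.0002], [0.0637, 0.998, -0.0], [-0.0002, 0.0, -1.0]], 'force': [0.2991, -0.9949, 0.7443], 'grip_width': 0.0268, 'joint_pos': [-0.4205, 0.6075, 0.1109, 1.644, -0.0811, 0.8944, 1.2286]}
```

View pics/c11.png

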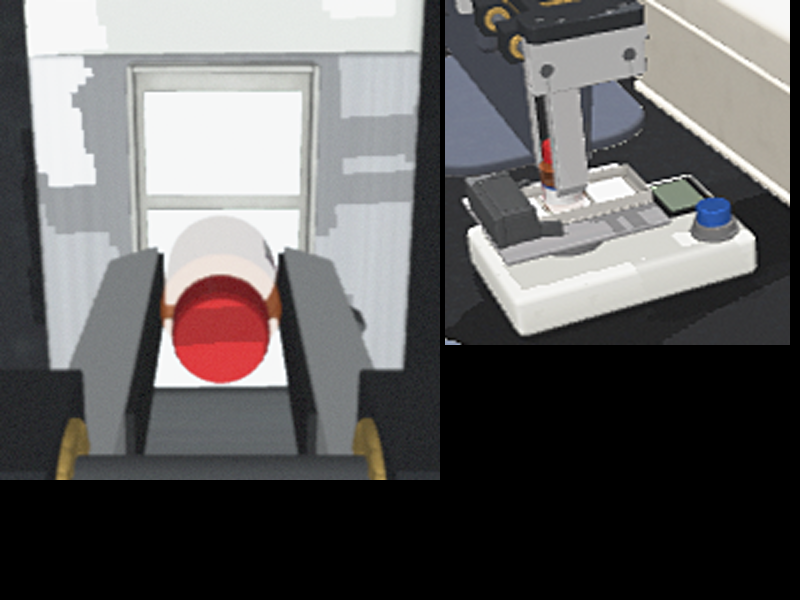

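Contact is light. The tray's midline is about 1 mm to +y of the vial, so I'll lift a little, shift and set down again.

>>> send_rows:
  moves:
    - {"dp":[0,0,1.5],"rot":[0,0,0],"jaw":0.2}
    - {"dp":[0,1,1.5],"rot":[0,0,0],"jaw":0.2}
    - {"dp":[0,1,1.5],"rot":[0,0,0],"jaw":0.2}
    - {"dp":[0,1,0.5],"rot":[0,0,0],"jaw":0.2}
    - {"dp":[0,1,-0.1],"rot":[0,0,0],"jaw":0.2}
    - {"dp":[0,1,-0.2],"rot":[0,0,0],"jaw":0.2}
    - {"dp":[0,1,-0.2],"rot":[0,0,0],"jaw":0.2}

```text
clock: 22.78
eef_pos: [0.625, 0.19, 0.0742]
eef_rot: [[-0.998, 0.064, 0.0], [0.064, 0.998, -0.0], [-0.0, -0.0, -1.0]]
force: [-0.5, 0.8, 2.1]
grip_width: 0.0265
```

>>> send_rows:
  moves:
    - {"dp":[0,0,0],"rot":[0,0,0],"jaw":0.3}
    - {"dp":[0,0,0],"rot":[0,0,0],"jaw":0.4}
    - {"dp":[0,0,0],"rot":[0,0,0],"jaw":0.5}
    - {"dp":[0,0,0],"rot":[0,0,0],"jaw":0.55}
    - {"dp":[0,0,0],"rot":[0,0,0],"jaw":0.55}

```text
clock: 23.4
eef_pos: [0.6249, 0.19, 0.0741]
eef_rot: [[-0.998, 0.064, 0.0], [0.064, 0.998, -0.0], [-0.0, -0.0, -1.0]]
force: [0.2, -0.1, 0.1]
grip_width: 0.0514
```

Released. I'll go straight up above the vial's height, then back away and look.

>>> send_rows:
  moves:
    - {"dp":[0,0,10],"rot":[0,0,0],"jaw":0.55}
    - {"dp":[0,0,30],"rot":[0,0,0],"jaw":0.55}
    - {"dp":[0,0,65],"rot":[0,0,0],"jaw":0.55}
    - {"dp":[0,0,100],"rot":[0,0,0],"jaw":0.55}
    - {"dp":[-20,40,120],"rot":[0,0,0],"jaw":0.55}
    - {"dp":[-40,90,120],"rot":[0,0,0],"jaw":0.55}
    - {"dp":[-60,140,120],"rot":[0,0,0],"jaw":0.55}
    - {"dp":[-80,190,120],"rot":[0,0,0],"jaw":0.55}
    - {"dp":[-80,210,120],"rot":[0,0,0],"jaw":0.55}
    - {"dp":[-80,210,120],"rot":[0,0,0],"jaw":0.55}

```text
clock: 24.65
eef_pos: [0.5449, 0.401, 0.195]
eef_rot: [[-0.998, 0.062, 0.001], [0.062, 0.998, 0.0], [-0.001, 0.0, -1.0]]
force: [0.5, 0.4, 0.2]
grip_width: 0.0519
```

```bash
python3 - <<'E'
from h import *
st(); p,d,c=snap('top','t12'); p3,d3,c3=snap('scene','s12')
a=cv2.resize(p[105:250,345:445],None,fx=4,fy=4,interpolation=cv2.INTER_CUBIC);b=cv2.resize(p3[190:310,150:300],None,fx=2.6,fy=2.6,interpolation=cv2.INTER_CUBIC)
e=cv2.resize(p3[210:320,360:460],None,fx=2,fy=2)
o=np.zeros((580,800,3),np.uint8);o[:a.shape[0],:a.shape[1]]=a;o[:b.shape[0],405:405+b.shape[1]]=b[:,:395];o[330:330+e.shape[0],450:450+e.shape[1]]=e
cv2.imwrite('pics/c12.png',o[:,:,::-1])
E
```

```text
{'clock': 24.65, 'eef_pos': [0.5449, 0.401, 0.195], 'eef_rot': [[-0.9981, 0.0622, 0.0008], [0.0622, 0.9981, 0.0004], [-0.0007, 0.0005, -1.0]], 'force': [0.4665, 0.4033, 0.2125], 'grip_width': 0.0519, 'joint_pos': [-0.7296, 0.5191, 0.0717, 1.4851, -0.039, 1.138, 0.8576]}
```

View pics/c12.png

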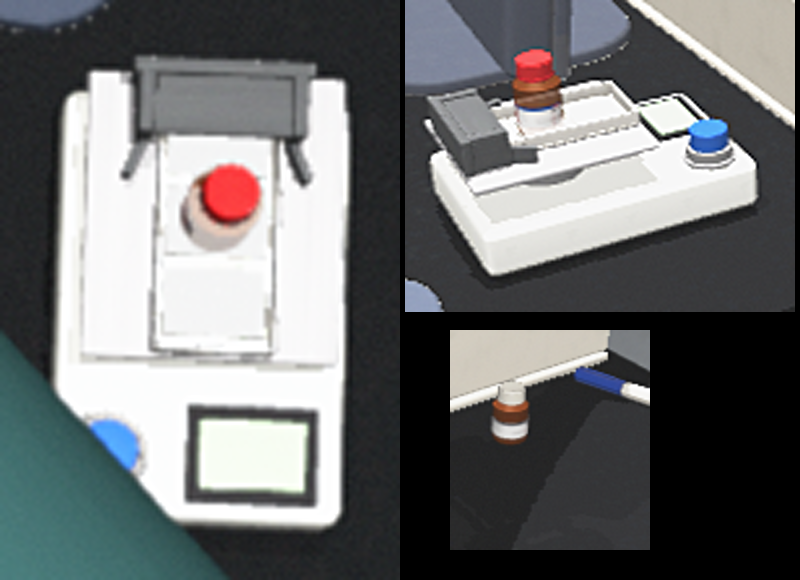

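```bash
python3 - <<'E'
from h import *
z=np.load('pics/t12.npz');K,T=z['K'],z['T'];p=z['p']
hsv=cv2.cvtColor(p,cv2.COLOR_RGB2HSV)
m=(((hsv[...,0]<8)|(hsv[...,0]>172))&(hsv[...,1]>150)&(hsv[...,2]>120)).astype(np.uint8);m[:105]=0;m[250:]=0;m[:,:345]=0;m[:,445:]=0
M=cv2.moments(m);u,v=M['m10']/M['m00'],M['m01']/M['m00'];c=ray(u,v,.104,K,T);print('cap',u,v,c)
L=ray(345+150.5/4,105+345/4,.068,K,T)[:2];R=ray(345+272.5/4,105+349/4,.068,K,T)[:2];mid=(L+R)/2
a=np.array([.998,-.064]);n=np.array([.064,.998]);q=c[:2]-mid
print('rear mid',mid,'w',np.linalg.norm(L-R),'cap rel: along',q@a,'lat',q@n)
E
```

```text
cap 402.02027027027026 152.88513513513513 [0.62556113 0.19144676 0.104     ]
rear mid [0.57608711 0.19385046] w 0.04462497677408283 cap rel: along 0.0495289078684804 lat 0.000767443674442019
```

```bash
python3 -c "
from workcell import sign_off
print(sign_off())"
```

```text
the job is handed in; nothing more can be done
None
```

The job is done and handed in at about 24.7 s on the robot's clock, well inside the 72 s limit. `sign_off` gives no verdict.

- **Tray:** I slid it lengthwise under the lip until it met the stop, with about 5–6 N measured at the end, then let go. About 2 mm of pan shows behind it, as the geometry predicts when home. The tray was unmoved in the last pictures.
- **Tare key:** I felt contact at a height of about 54 mm, roughly 20 mm above the case. I held the key down for about 2.1 s, with readings of 4.4 to 5.2 N, then released it. I had no reading of the scale itself, so that it tared is inferred from the force and the hold time.
- **Red-capped vial:** It stands upright in the middle of the tray, about 0.8 mm off the centre line and 0.5 mm off lengthwise in the last top view. I lifted it slightly and shifted it 1 mm sideways before letting go. Lowering it pressed on the scale with no more than about 3 N.
- **At the end:** The gripper is clear of everything and the white-capped vial is where it was. The key looks fully up in the scene view; in the top view the arm partly hid it.
- **Disagreements and small faults:** The cameras differed by 1–2 mm; I followed the wrist view, which agreed with the grasps. My first move call was refused for a missing jaw value, and nothing moved. Upward readings of about 7 N while gripping on the worktop disappeared after lifting, and I did not explain them.

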